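# Seat the blade plate in the kitchen slicer

### The job

The slicer's blade plate lies loose and askew on the slicer. Without lifting it off, slide it forward until its notch takes the spring pin and pushes it back, then press the ledge end down so the plate drops into the pocket behind the step and lies flush, held by the pin; do not force it (the mechanism needs only light pressure), leave the can, tin and canister where they stand, and let go.

Things in the scene. Friction and masses are not known exactly. Their poses are not given: they have to be found in the camera images.
- slicer: White kitchen slicer fixed flat on the counter, 315 x 160 mm, grey handle bar beyond its far end. Origin on the counter under the middle of the step edge. +x: the way the blade plate slides in; z up. x = -150 to 0 mm: flat open deck, 30 mm above the counter, no side walls.
- step (a point): Middle of the step edge at x = 0 of the slicer, on the deck's surface; axes as the slicer's. Beyond it (+x) the floor drops 8 mm into an open-topped pocket, 124 mm wide, 114 mm long up to a solid end wall; pocket walls are level with the deck.
- pocket_end (a point): Middle of the pocket's end wall, top edge, 114 mm beyond the step. The plate's rear clears the step once the pin is 4 mm back; 4 mm further the plate's front edge meets this wall, a firm stop (force rises past 10 N). There the rear can be pressed down behind the step.
- pin_axis (a point): On the axis of the single upright steel locating pin, 12 mm diameter, 10.5 mm tall from the pocket floor; the point is at deck level, 8 mm above that floor. The pin slides along the slicer's x on a spring; at rest it is at x = +92, y = 0 mm of the slicer.
- pin (a joint): How far the pin is pushed back along the slicer's +x, in m: 0 at rest, 0.012 at most. Spring: 2 N at rest, 4 N at 4 mm, 6 N at 8 mm. With the plate home the pin stands about 4 mm back and holds the plate's rear edge against the step.
- blade_center (a point): Centre, half-way up, of the steel blade plate: 110 long (x) by 100 wide (y) by 8 mm thick, 0.2 to 0.35 kg; x points to its notched front edge, z up. It starts on the deck, shifted and turned, front overhanging the pocket. Pushed on, its front dips to the pocket floor while its rear rides on the step. Home: centre 55 mm beyond the step, top flush with the deck.
- ledge (a point): Middle of the upright rear face of the plate's ledge (plate x = -20 mm, facing -x), 9 mm above the plate's top face; the ledge is 18 mm tall, as wide as the plate, and slopes down forwards like a wedge so it cannot be pinched. Push here. Behind it are 35 mm of bare flat plate (to the rear edge) to press down on.
- notch (a point): Where the pin's axis lies when the pin is at the bottom of the notch: on the plate's centre line, 41 mm ahead of its centre, half-way up. The notch is open at the front edge, 16 mm wide, 20 mm deep, mouth flared to 28 mm.
- can_mid (a point): Bystander: upright aluminium can, 66 mm diameter, 115 mm tall; point at mid-height.
- cap_tin_mid (a point): Bystander: round red crown-cap tin, 94 mm diameter, 70 mm tall; point at mid-height.
- canister_mid (a point): Bystander: white ceramic canister, 100 mm diameter, 150 mm tall; point at mid-height.
Things that resemble listed ones, but are neither listed nor needed, are in the scene too. Of the things like the part that bears blade_center, leave any that is orange or purple; of the rest the larger one is meant.

How it is judged:
On the way:
1. the notch has taken the pin and pushes it back (value of joint pin above 0.002 m and horizontal distance between notch and pin_axis below 0.004 m), for 0.1 s.
At the end, for the whole second after the job is handed in: The blade plate lies flat in the pocket behind the step (its top within 1.5 mm of flush with the deck, tilt under 0.03 rad, turned less than 0.06 rad from the slicer's axis), the pin at the bottom of the notch (within 4 mm) and pushed back more than 2 mm, at rest (all of step 1 and z of blade_center in the frame of step below -0.0025 m and angle between the z axis of blade_center and the z axis of step, either way round below 0.03 rad and angle between the x axis of blade_center and the x axis of step, either way round below 0.06 rad and x of blade_center in the frame of step above 0.053 m and linear speed of blade below 0.01 m/s); the robot touches nothing.
It fails at once if the blade plate is lifted off (its centre more than 30 mm above the deck) (z of blade_center in the frame of step above 0.03 m).
It fails at once if the blade plate is forced (robot's fingers press it with more than 70 N) (contact force between the fingers and blade above 70 N).
It fails at once if a bystander is moved more than 30 mm (distance of any of can_mid, cap_tin_mid, canister_mid from where it was at the start of the episode above 0.03 m).
It also fails if it takes over 64 s, if anything falls off the work surface, if the arm or the gripper's body presses on something with over 40 N, if the wrist force passes 120 N, or if a joint passes its speed limit or range.

### The arm

A 6-joint arm with a two-finger parallel gripper is mounted at the origin on the work surface. World frame = base frame: x ahead of the robot, y to its left, z up, the work surface at z = 0. Lengths are in m, angles in rad, forces in N, time in s.
With the tool pointing down it reaches from about 0.25 to 0.85 m from the base axis. Payload 12.5 kg.
Tool frame: the origin (TCP) lies at the centre of the arm's flange, where the gripper is bolted on; the fingertips stand 186 mm ahead of it and the grasp point (between the pads) lies 167 mm ahead of it; z points along the fingers, y is the line along which they close (so a half turn about z gives the same grasp; the last joint's range is limited). The gripper opens to 93 mm and grips with 3 to 60 N. Pads are 15 mm wide; open, the fingers measure 128 mm over their backs; the gripper's body (75 mm by 188 mm) begins 65 mm behind the grasp point.
Start: joints at [1.233, 0.351, 1.652, -0, 1.139, -0.085], TCP at [0.138, 0.533, 0.405] pointing down, gripper open.
Joint ranges: [-2.75, 2.75], [-0.79, 2.1], [0.01, 2.65], [-1.57, 4.71], [0.07, 3.14], [-2.87, 2.87]. Speed limits (rad/s): [2.22, 2.22, 2.79, 3.14, 3.14, 3.14].

### API

Orientations are given as a 3x3 rotation matrix whose columns are the frame's x, y, z axes.
In Python, from workcell import arm gives the robot as it stands.
- The arm moves only by the tool drive_tool, never from a script. Its argument "increments" is a list of rows, each an object with "jaw": the gripper's target within -1 to 1 (shut at 1, half-way at 0, fully open at -1); "xyz": the shift along the tool's x, y, z in mm, a list of three; "spin": the turn about the tool's z in degrees. A call has 1 to 10 rows; each row shifts and turns the commanded pose from where the row before left it, along the tool's axes as they then stand; what a row does not reach is not made up. A row lasts 1/8 s, in which the tool goes at most 62.5 mm and 10.7 degrees, less where a joint would pass 70% of its speed; a pose out of reach is approached as far as the arm can. A call is refused whole if a number of a shift passes 62.5 or a number of a turn 10.7, either way. A call with a gripper value outside its range is refused whole. The fingers move at their own pace and stop on an object; "squeeze" is the grip in N (left out, the last holds). Time passes only in rows, so rows that do not move let the fingers close. It gives the time, the measured TCP pose, the force, the opening and the grip force at its end, in the units of the state.
- arm.get_state(): the state, without advancing time (a new reading comes with each control period).
- arm.snapshot(name): name is "scene" or "top" or "wrist"; returns the picture (480x640x3 uint8, red, green, blue); there is no depth.
- arm.camera_info(name): a dict with "fx", "fy", "cx", "cy" (pixels), "R" (3x3) and "t" (3): a world point X has camera coordinates R X + t. Camera axes: x right, y down, z forward; pixel columns grow to the right and rows downward; lengths in m; the calibration is good to about 2 mm. A picture is of the moment at which its call begins: read the wrist's pose just before it. camera_info takes no time and is no camera call; for the wrist camera it gives the pose at the moment of the call.
- arm.hand_in(): hands the job in; it is judged then, once.
Trained networks look in the newest picture that a camera, given by its name, has taken for a name from the list of things; names that differ only in an ending like _2 or _b are one class to them, and where a whole thing is asked for, a point or a joint stands for the part that bears it (a point fixed in the world has none). Each returns a list of dicts, best first, with "score" (0 to 1); they miss things now and then, are a little off and sometimes report something else, mostly with a low value. They report only what shows in the picture. A call takes as long as a camera call. They do not tell look-alikes from the thing itself.
- arm.trace(camera, name): "region" (480x640 bool, what is visible of it) and "box" ([centre column, centre row, width, height] in pixels, round what is visible of it).
- arm.pinpoint(camera, name): "centre" ([column, row] in pixels: a listed point, or the origin of a listed thing).
The state is a dict: "t": time; "qpos": joint angles; "joint_velocities": joint speeds; "tau": joint torques, N m; "tcp_pos": TCP position; "orientation": TCP orientation; "force": force on the tool from outside, world axes, zero at the start; "ft_torque": the same for the moment, N m; "finger_gap": opening from 0.0 (shut) to 1.0 (fully open); "finger_force": force on a finger pad.
Only numpy, scipy, OpenCV 4.12 (cv2) and the standard library are available. Lean on these libraries where they do the work, as an engineer would, in place of code of your own. Each camera call takes 0.05 s, during which the arm holds its last target. There are 200 camera calls.

## Working session

There is one attempt and no reset: what is moved stays moved. The work goes in short steps, Python scripts to look and compute and a tool call to move; the robot and the scene stay as the last step left them, time stands still between calls to the robot, and variables do not carry over. Pictures are saved under pics/ and viewed, at most 10 in all, crops included, and the job is handed in when it is done.

Besides the shell and the picture viewer there is one more tool, called after "Request:" as name([rows], argument=value, ...), one row to a line, values as JSON. drive_tool: Moves the arm, as the interface text tells. Its arguments: {"type":"object","properties":{"increments":{"type":"array"},"squeeze":{"type":"number"}},"required":["increments"]}

```bash
mkdir -p pics
cat > h.py <<'E'
import numpy as np, cv2
from workcell import arm
def snap(c,f=None):
    im=arm.snapshot(c)
    if f: cv2.imwrite('pics/'+f,cv2.cvtColor(im,cv2.COLOR_RGB2BGR))
    return im
def ray(c,px):
    i=arm.camera_info(c);R=np.array(i['R']);t=np.array(i['t'])
    d=R.T@np.array([(px[0]-i['cx'])/i['fx'],(px[1]-i['cy'])/i['fy'],1]); return -R.T@t,d
def onz(c,px,z):
    o,d=ray(c,px); return o+d*(z-o[2])/d[2]
def proj(c,X):
    i=arm.camera_info(c);p=np.array(i['R'])@X+np.array(i['t']); return [i['fx']*p[0]/p[2]+i['cx'],i['fy']*p[1]/p[2]+i['cy']]
E
python3 - <<'E'
from h import *
a=snap('scene');b=snap('top')
im=np.hstack([a,b]);cv2.imwrite('pics/s1.png',cv2.cvtColor(a,cv2.COLOR_RGB2BGR));cv2.imwrite('pics/t1.png',cv2.cvtColor(b,cv2.COLOR_RGB2BGR))
for n,z in dict(slicer=0,step=.03,pocket_end=.03,pin_axis=.03,blade_center=.034,ledge=.047,notch=.034,can_mid=.0575,cap_tin_mid=.035,canister_mid=.075).items():
    for d in arm.pinpoint('top',n)[:4]: print(n,round(d['score'],2),np.round(d['centre'],1),np.round(onz('top',d['centre'],z),4))
E
```

```text
slicer 0.55 [284.5 246.9] [0.5609 0.0817 0.    ]
step 0.6 [284.5 248.5] [0.5547 0.0794 0.03  ]
pocket_end 0.78 [270.1 213.3] [0.6472 0.1177 0.03  ]
pocket_end 0.17 [286.2 248.7] [0.5541 0.075  0.03  ]
blade_center 0.93 [384.7 231.4] [ 0.5989 -0.1817  0.034 ]
blade_center 0.88 [288.8 256.3] [0.5341 0.0678 0.034 ]
blade_center 0.83 [388.2 308.5] [ 0.3997 -0.1884  0.034 ]
blade_center 0.57 [379.4 182.8] [ 0.7272 -0.1693  0.034 ]
ledge 0.96 [376.8 230.4] [ 0.6002 -0.1596  0.047 ]
ledge 0.92 [389.8 315.3] [ 0.3833 -0.1904  0.047 ]
ledge 0.9 [383.4 182.7] [ 0.7248 -0.178   0.047 ]
ledge 0.8 [289.9 266.4] [0.5076 0.064  0.047 ]
notch 0.95 [375.4 304.2] [ 0.4107 -0.1556  0.034 ]
notch 0.92 [395.7 226.6] [ 0.6115 -0.2105  0.034 ]
notch 0.81 [369.2 183.5] [ 0.7254 -0.1424  0.034 ]
notch 0.73 [282.3 240. ] [0.5766 0.085  0.034 ]
can_mid 0.63 [169.3 300.6] [0.4211 0.3677 0.0575]
cap_tin_mid 0.6 [167.6 213.5] [0.6461 0.3849 0.035 ]
cap_tin_mid 0.41 [475.7 251.4] [ 0.5466 -0.417   0.035 ]
canister_mid 0.93 [477.2 251.6] [ 0.5437 -0.4075  0.075 ]
```

View pics/t1.png

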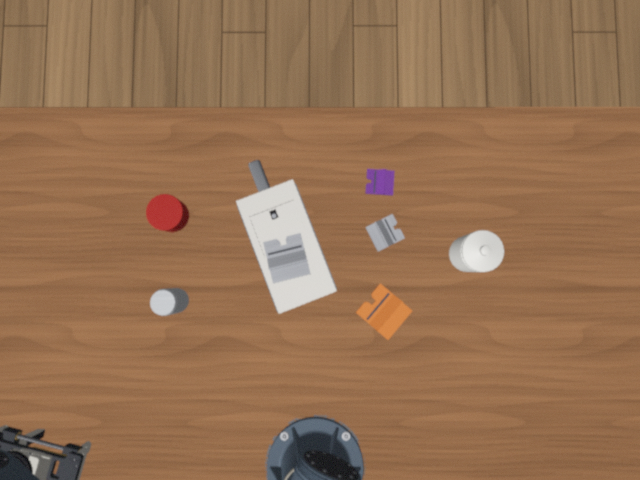

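View pics/s1.png

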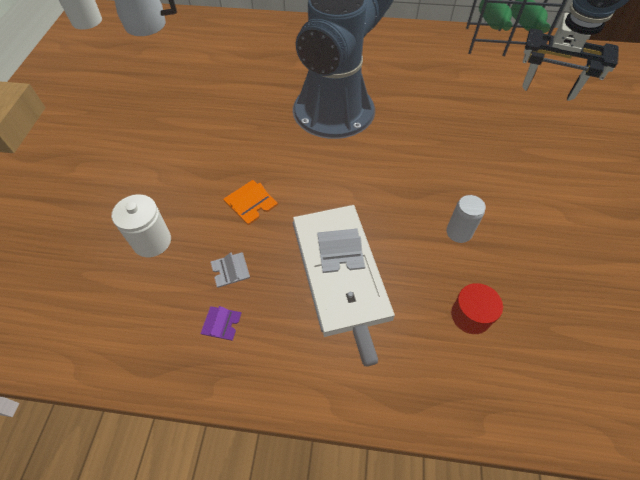

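The candidates are the grey plate on the slicer (289,256), a small grey one (385,231), an orange one (384,311) and a purple one (380,182). The grey plate on the slicer is the one meant: it is neither orange nor purple, and it is the larger of the two greys. I'll move the wrist over it and confirm there.

Run:
```python
from h import *
s=arm.get_state();R=np.array(s['orientation']);p=np.array(s['tcp_pos'])
print(s['t'],p,R.round(3).tolist())
i=arm.camera_info('wrist');Rc=np.array(i['R']);c=-Rc.T@np.array(i['t'])
print('cam in tool',R.T@(c-p),(R.T@Rc.T).round(3).tolist(),i['fx'])
b=snap('top')
for px in [(293,180),(336,291),(280,313),(237,200)]: print(onz('top',px,.03).round(4))
# target: cam over 0.56,0.08
w=np.array([.54,.075,.43]); print('tool shift',R.T@(w-p)*1000)
```

```text
0.6 [0.13751984 0.53251038 0.40472376] [[-0.968, 0.25, -0.0], [0.25, 0.968, -0.0], [0.0, -0.0, -1.0]]
cam in tool [0.0837948  0.00070797 0.02075934] [[0.0, -0.954, -0.298], [1.0, 0.0, -0.0], [0.0, -0.298, 0.954]] 404.03116703069253
[0.7357 0.058  0.03  ]
[ 0.4444 -0.0545  0.03  ]
[0.388  0.0901 0.03  ]
[0.6825 0.205  0.03  ]
tool shift [-504.11850363 -342.30302051  -25.26048517]
```

Request:
drive_tool([
  {"xyz":[-50,-34,-2],"spin":0,"jaw":0},
  {"xyz":[-50,-34,-2],"spin":0,"jaw":0},
  {"xyz":[-50,-34,-2],"spin":0,"jaw":0},
  {"xyz":[-50,-34,-2],"spin":0,"jaw":0},
  {"xyz":[-50,-34,-2],"spin":0,"jaw":0},
  {"xyz":[-50,-34,-2],"spin":0,"jaw":0},
  {"xyz":[-50,-34,-2],"spin":0,"jaw":0},
  {"xyz":[-50,-34,-2],"spin":0,"jaw":0},
  {"xyz":[-50,-34,-2],"spin":0,"jaw":0},
  {"xyz":[-50,-34,-2],"spin":0,"jaw":0},
])

```text
t: 1.9
tcp_pos: [0.5377, 0.0765, 0.425]
orientation: [[-0.968, 0.25, 0.0], [0.25, 0.968, 0.0], [-0.0, 0.0, -1.0]]
force: [-0.2, 1.3, 0.3]
finger_gap: 0.5
finger_force: 0.0
```

Request:
drive_tool([
  {"xyz":[0,0,0],"spin":-9,"jaw":0},
  {"xyz":[0,0,0],"spin":-9,"jaw":0},
  {"xyz":[0,0,0],"spin":-9,"jaw":0},
  {"xyz":[0,0,0],"spin":-8.7,"jaw":0},
  {"xyz":[0,0,0],"spin":0,"jaw":0},
])

```text
t: 2.52
tcp_pos: [0.5366, 0.0783, 0.4248]
orientation: [[-0.933, -0.361, 0.0], [-0.361, 0.933, 0.0], [-0.0, 0.0, -1.0]]
force: [-0.6, 0.6, 0.7]
finger_gap: 0.5
finger_force: 0.0
```

```bash
cat > look.py <<'E'
from h import *
import sys
s=arm.get_state();R=np.array(s['orientation']);p=np.array(s['tcp_pos'])
print(s['t'],p.round(4),'tool x yaw',np.degrees(np.arctan2(R[1,0],R[0,0])).round(2),'F',np.round(s['force'],1),s['finger_gap'])
snap('wrist',sys.argv[1])
for n,z in dict(step=.03,pocket_end=.03,pin_axis=.03,blade_center=.034,ledge=.047,notch=.034).items():
    for d in arm.pinpoint('wrist',n)[:2]: print(n,round(d['score'],2),np.round(d['centre'],1),np.round(onz('wrist',d['centre'],z),4))
E
python3 look.py w1.png
```

```text
2.525 [0.5366 0.0783 0.4248] tool x yaw -158.85 F [-0.6  0.6  0.7] 0.49980223951764713
step 0.59 [297.8 228.1] [0.5585 0.0739 0.03  ]
pocket_end 0.63 [302.2 334.6] [0.6648 0.1185 0.03  ]
pin_axis 0.67 [298.5 313.8] [0.6436 0.1066 0.03  ]
blade_center 0.93 [ 24.5 286.9] [ 0.7119 -0.1583  0.034 ]
blade_center 0.65 [310.3 204.5] [0.5319 0.0765 0.034 ]
ledge 0.95 [  7.9 289.8] [ 0.7119 -0.1653  0.047 ]
ledge 0.84 [308.9 186.1] [0.5143 0.0684 0.047 ]
notch 0.91 [  5.8 173.7] [ 0.6054 -0.1924  0.034 ]
notch 0.89 [300.3 246.5] [0.5738 0.0824 0.034 ]
```

View pics/w1.png

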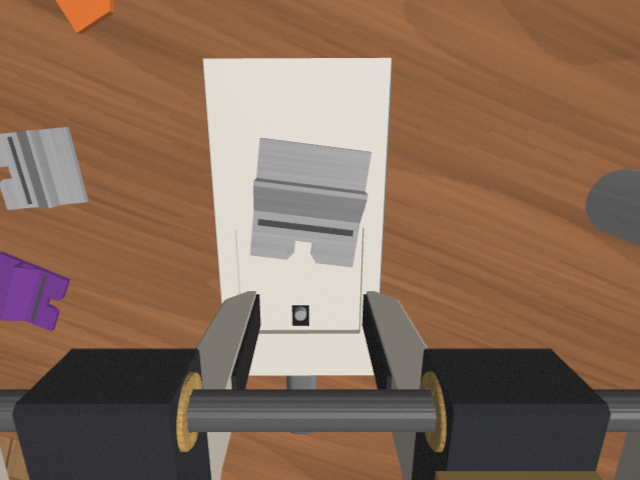

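The wrist view confirms the choice: the larger grey plate on the slicer has its centre at about (311,203), its ledge face at about (309,186) and its notch at about (302,247). The pin is at (300,314), and the small grey and purple plates are off to the left.

Run:
```python
from h import *
f=lambda px,z:onz('wrist',px,z)
A=[f(p,.03) for p in [(204,59),(391,58),(379.5,375),(226,375)]]
for a in A:print(a.round(4))
m0=(A[0]+A[1])/2;m1=(A[2]+A[3])/2;d=m1-m0
print('len',np.hypot(*d[:2]),'yaw',np.degrees(np.arctan2(d[1],d[0])),'widths',np.linalg.norm(A[0]-A[1]),np.linalg.norm(A[3]-A[2]))
e=A[0]-A[1];print('yaw from near edge',np.degrees(np.arctan2(-e[0],e[1]))+0)
pin=f((300,314),.0325);print('pin',pin)
yaw=np.radians(21.2);u=np.array([np.cos(yaw),np.sin(yaw),0]);v=np.array([-u[1],u[0],0])
S=pin-.092*u;S[2]=.03;print('step from pin',S)
print('step from rear',m0+.15*u,'from end',f((310,331),.03)-.114*u)
for n,p,z in [('RL',(260,139),.038),('RR',(371,153),.038),('FL',(251,256),.038),('FR',(352,266),.038),('ledgeL',(254,180),.056),('ledgeR',(367,195),.056)]:
    q=f(p,z)-S;print(n,(q@u*1e3).round(1),(q@v*1e3).round(1))
s=arm.get_state();q=np.array(s['tcp_pos'])-S;print('tcp',q@u,q@v)
```

```text
[ 0.448  -0.0527  0.03  ]
[0.39   0.0951 0.03  ]
[0.6806 0.2142 0.03  ]
[0.7404 0.0595 0.03  ]
len 0.31359920730734536 yaw 21.637243908167783 widths 0.15874064948656255 0.1658397946972774
yaw from near edge -158.55161324856152
pin [0.64198044 0.10780877 0.0325    ]
step from pin [0.55620665 0.07453931 0.03      ]
step from rear [0.55885381 0.07542978 0.03      ] from end [0.55152993 0.08362642 0.03      ]
RL -81.4 -33.5
RR -69.3 64.6
FL 27.4 -46.3
FR 37.7 50.9
ledgeL -48.1 -37.8
ledgeR -35.0 60.0
tcp -0.016931592734225925 0.010552274020380724
```

Request:
drive_tool([
  {"xyz":[10.5,0.6,45],"spin":0,"jaw":0},
  {"xyz":[10.5,0.7,45],"spin":0,"jaw":0},
  {"xyz":[10.5,0.7,45],"spin":0,"jaw":0},
  {"xyz":[10.5,0.6,30],"spin":0,"jaw":0},
  {"xyz":[0,0,15],"spin":6.7,"jaw":0},
  {"xyz":[0,0,0],"spin":0,"jaw":0},
])

```text
t: 3.62
tcp_pos: [0.4963, 0.0655, 0.244]
orientation: [[-0.968, -0.251, -0.002], [-0.251, 0.968, -0.0], [0.002, 0.0, -1.0]]
force: [0.5, 0.1, 0.1]
finger_gap: 0.501
finger_force: 0.0
```

```bash
cat >> h.py <<'E'
yaw=np.radians(21.4);u=np.array([np.cos(yaw),np.sin(yaw),0]);v=np.array([-u[1],u[0],0]);S=np.array([.5563,.0742,.03])
def insl(X): q=np.array(X)-S; return (1e3*np.array([q@u,q@v,q[2]])).round(1)
def st():
    s=arm.get_state();R=np.array(s['orientation'])
    print(s['t'],'tcp sl',insl(s['tcp_pos']),'yaw',np.degrees(np.arctan2(-R[1,0],-R[0,0])).round(2)-21.4,'F',np.round(s['force'],1))
E
python3 - <<'E'
from h import *
st();snap('wrist','w2.png');st()
for p,z in [('ledge',.047),('blade_center',.034),('notch',.034)]:
    for d in arm.pinpoint('wrist',p)[:2]: print(p,d['score'],d['centre'],insl(onz('wrist',d['centre'],z)))
E
```

```text
3.625 tcp sl [-59.   13.8 214. ] yaw -6.879999999999999 F [0.5 0.1 0.1]
3.675 tcp sl [-58.7  13.7 214.8] yaw -6.769999999999998 F [0.  0.5 0. ]
ledge 0.9 [306.9, 333.1] [-39.8  10.   17. ]
blade_center 0.75 [309.8, 353.7] [-19.4   8.9   4. ]
```

View pics/w2.png

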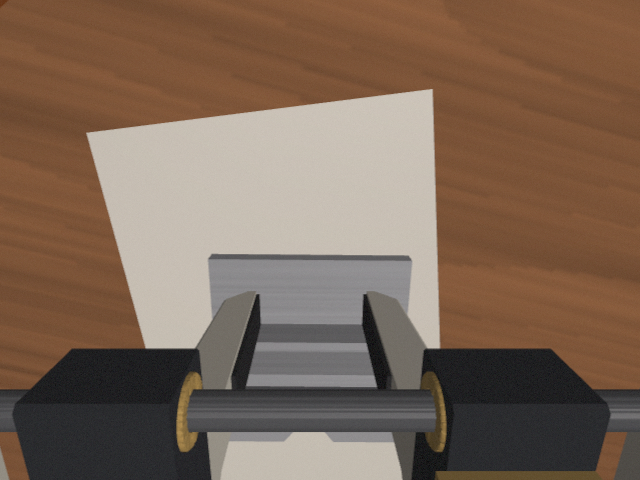

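The fingers are square with the plate, whose rear edge is at row 255, and centred on its ledge. Next I lower the fingertips behind the ledge and push.

Request:
drive_tool([
  {"xyz":[0,0,8],"spin":0,"jaw":0},
  {"xyz":[0,0,8],"spin":0,"jaw":0},
  {"xyz":[-4,0,0],"spin":0,"jaw":0},
  {"xyz":[-4,0,0],"spin":0,"jaw":0},
  {"xyz":[-4,0,0],"spin":0,"jaw":0},
])

```text
t: 4.45
tcp_pos: [0.5082, 0.0685, 0.2288]
orientation: [[-0.968, -0.251, -0.001], [-0.251, 0.968, -0.0], [0.001, 0.0, -1.0]]
force: [-3.6, -1.0, 2.5]
finger_gap: 0.5
finger_force: 1.8
```

Request:
drive_tool([
  {"xyz":[-4,0,0],"spin":0,"jaw":0},
  {"xyz":[-4,0,0],"spin":0,"jaw":0},
  {"xyz":[-5,0,0],"spin":0,"jaw":0},
  {"xyz":[-5,0,0],"spin":0,"jaw":0},
  {"xyz":[-5,0,0],"spin":0,"jaw":0},
  {"xyz":[-5,0,0],"spin":0,"jaw":0},
  {"xyz":[-4,0,0],"spin":0,"jaw":0},
])

```text
t: 5.32
tcp_pos: [0.5396, 0.0766, 0.2287]
orientation: [[-0.968, -0.251, 0.001], [-0.251, 0.968, 0.0], [-0.001, -0.0, -1.0]]
force: [-1.5, -0.4, -0.8]
finger_gap: 0.497
finger_force: 0.5
```

```bash
cat > l2.py <<'E'
from h import *
st();snap('wrist')
for c in ('wrist','top'):
  if c=='top': snap('top')
  for p,z in [('ledge',.047),('blade_center',.034),('notch',.034)]:
    for d in arm.pinpoint(c,p)[:4]:
        q=insl(onz(c,d['centre'],z))
        if abs(q[1])<60: print(c,p,round(d['score'],2),np.round(d['centre'],1),q)
E
python3 l2.py
```

```text
5.325 tcp sl [-14.7   8.4 198.7] yaw -6.879999999999999 F [-1.5 -0.4 -0.8]
wrist ledge 0.65 [306.8 334.1] [-4.8  5.9 17. ]
wrist blade_center 0.8 [310.2 348.7] [10.7  5.5  4. ]
top notch 0.47 [277.2 227.1] [59.2  2.9  4. ]
```

Request:
drive_tool([
  {"xyz":[-5,-0.5,0],"spin":-1.1,"jaw":0},
  {"xyz":[-5,-0.6,0],"spin":-1.1,"jaw":0},
  {"xyz":[-5,-0.7,0],"spin":-1.1,"jaw":0},
  {"xyz":[-5,-0.8,0],"spin":-1.1,"jaw":0},
  {"xyz":[-4,-0.9,0],"spin":-1.2,"jaw":0},
  {"xyz":[-4,-0.9,0],"spin":-1.2,"jaw":0},
])

```text
t: 6.48
tcp_pos: [0.5674, 0.0806, 0.2287]
orientation: [[-0.931, -0.365, -0.0], [-0.365, 0.931, -0.0], [0.0, 0.0, -1.0]]
force: [-1.9, -1.3, -1.0]
finger_gap: 0.499
finger_force: 0.6
```

```bash
python3 l2.py
python3 - <<'E'
from h import *
im=cv2.imread('pics/t1.png')
a=snap('top')[150:330,220:350];b=snap('scene')[190:380,270:410]
w=cv2.resize(arm.snapshot('wrist'),(400,300))
f=lambda x:cv2.resize(x,(390,280),interpolation=cv2.INTER_CUBIC)
o=np.zeros((590,790,3),np.uint8);o[:280,:390]=f(a);o[:280,400:790]=f(b);o[285:585,:400]=w
cv2.imwrite('pics/m3.png',o[:,:,::-1])
E
```

```text
6.475 tcp sl [ 12.7   1.9 198.7] yaw 0.0 F [-1.9 -1.3 -1. ]
wrist ledge 0.69 [310.9 333.1] [22.5  2.4 17. ]
wrist blade_center 0.77 [309.2 347.4] [37.8  1.6  4. ]
```

View pics/m3.png

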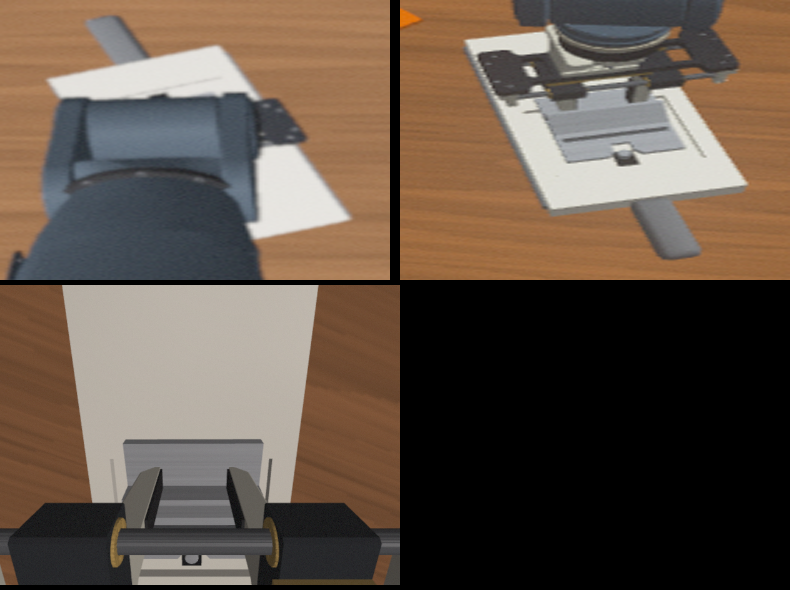

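The pin is at the notch mouth, nearly centred, and the plate is square with the slicer. I keep pushing gently towards the wall stop.

Request:
drive_tool([
  {"xyz":[-4,-0.5,0],"spin":0,"jaw":0},
  {"xyz":[-4,-0.5,0],"spin":0,"jaw":0},
  {"xyz":[-3,0,0],"spin":0,"jaw":0},
  {"xyz":[-2,0,0],"spin":0,"jaw":0},
  {"xyz":[0,0,0],"spin":0,"jaw":0},
])

```text
t: 7.65
tcp_pos: [0.5797, 0.0844, 0.2286]
orientation: [[-0.932, -0.364, -0.0], [-0.364, 0.932, -0.0], [0.0, 0.0, -1.0]]
force: [-1.3, -0.4, -1.1]
finger_gap: 0.499
finger_force: 0.7
```

Request:
drive_tool([
  {"xyz":[-1.5,0,0],"spin":0,"jaw":0},
  {"xyz":[-1.5,0,0],"spin":0,"jaw":0},
  {"xyz":[0,0,0],"spin":0,"jaw":0},
])

```text
t: 8.02
tcp_pos: [0.5824, 0.0854, 0.2286]
orientation: [[-0.932, -0.363, -0.001], [-0.363, 0.932, -0.0], [0.001, 0.0, -1.0]]
force: [-3.9, -1.7, -2.1]
finger_gap: 0.5
finger_force: 1.9
```

Request:
drive_tool([
  {"xyz":[-1,0,0],"spin":0,"jaw":0},
  {"xyz":[-1,0,0],"spin":0,"jaw":0},
  {"xyz":[0,0,0],"spin":0,"jaw":0},
])

```text
t: 8.4
tcp_pos: [0.5842, 0.0862, 0.2286]
orientation: [[-0.932, -0.364, -0.001], [-0.364, 0.932, -0.0], [0.001, 0.0, -1.0]]
force: [-4.1, -1.4, -1.7]
finger_gap: 0.498
finger_force: 2.5
```

Request:
drive_tool([
  {"xyz":[-1,0,0],"spin":0,"jaw":0},
  {"xyz":[-1,0,0],"spin":0,"jaw":0},
  {"xyz":[0,0,0],"spin":0,"jaw":0},
])

```text
t: 8.78
tcp_pos: [0.586, 0.0868, 0.2285]
orientation: [[-0.932, -0.364, -0.001], [-0.364, 0.932, -0.0], [0.001, 0.0, -1.0]]
force: [-5.4, -2.0, -1.4]
finger_gap: 0.501
finger_force: 2.9
```

Request:
drive_tool([
  {"xyz":[-1,0,0],"spin":0,"jaw":0},
  {"xyz":[-1,0,0],"spin":0,"jaw":0},
  {"xyz":[0,0,0],"spin":0,"jaw":0},
])

```text
t: 9.15
tcp_pos: [0.5874, 0.0873, 0.2283]
orientation: [[-0.932, -0.364, -0.003], [-0.364, 0.932, -0.001], [0.003, 0.0, -1.0]]
force: [-8.7, -4.2, 0.1]
finger_gap: 0.5
finger_force: 4.9
```

Request:
drive_tool([
  {"xyz":[-1,0,0],"spin":0,"jaw":0},
  {"xyz":[-1,0,0],"spin":0,"jaw":0},
  {"xyz":[0,0,0],"spin":0,"jaw":0},
])

```text
t: 9.52
tcp_pos: [0.5882, 0.0876, 0.2276]
orientation: [[-0.931, -0.364, -0.008], [-0.364, 0.931, -0.002], [0.008, 0.001, -1.0]]
force: [-15.1, -8.5, 1.9]
finger_gap: 0.503
finger_force: 9.0
```

The push force has risen to about 17 N, so the plate is against the wall stop. I ease off slightly and press the rear down.

Request:
drive_tool([
  {"xyz":[1.5,0,0],"spin":0,"jaw":0},
  {"xyz":[0,0,2],"spin":0,"jaw":0},
  {"xyz":[0,0,2],"spin":0,"jaw":0},
  {"xyz":[0,0,1],"spin":0,"jaw":0},
  {"xyz":[0,0,0],"spin":0,"jaw":0},
])

```text
t: 10.15
tcp_pos: [0.5871, 0.0871, 0.223]
orientation: [[-0.931, -0.364, -0.007], [-0.364, 0.931, -0.002], [0.007, 0.001, -1.0]]
force: [-15.1, -7.9, 3.6]
finger_gap: 0.499
finger_force: 8.6
```

Request:
drive_tool([
  {"xyz":[0,0,1.5],"spin":0,"jaw":0},
  {"xyz":[0,0,1.5],"spin":0,"jaw":0},
  {"xyz":[0,0,0],"spin":0,"jaw":0},
])

```text
t: 10.52
tcp_pos: [0.587, 0.0872, 0.2211]
orientation: [[-0.931, -0.364, -0.007], [-0.364, 0.931, -0.001], [0.007, 0.001, -1.0]]
force: [-20.5, -9.8, 15.9]
finger_gap: 0.501
finger_force: 11.1
```

Request:
drive_tool([
  {"xyz":[1.5,0,0.5],"spin":0,"jaw":0},
  {"xyz":[0,0,1.5],"spin":0,"jaw":0},
  {"xyz":[0,0,1],"spin":0,"jaw":0},
  {"xyz":[0,0,0],"spin":0,"jaw":0},
])

```text
t: 11.02
tcp_pos: [0.5864, 0.087, 0.2182]
orientation: [[-0.932, -0.364, -0.003], [-0.364, 0.932, -0.001], [0.003, 0.0, -1.0]]
force: [-13.4, -5.8, 11.1]
finger_gap: 0.497
finger_force: 7.2
```

Run:
```python
from h import *
st()
b=arm.snapshot('scene')[220:340,290:400]
w=arm.snapshot('wrist')[200:480,120:520]
o=np.zeros((600,800,3),np.uint8);o[:300,:275]=cv2.resize(b,(275,300),interpolation=cv2.INTER_CUBIC);o[300:580,:400]=w
cv2.imwrite('pics/m4.png',o[:,:,::-1])
```

```text
11.025 tcp sl [ 32.7   0.9 188.2] yaw -0.07000000000000028 F [-13.4  -5.8  11.1]
```

View pics/m4.png

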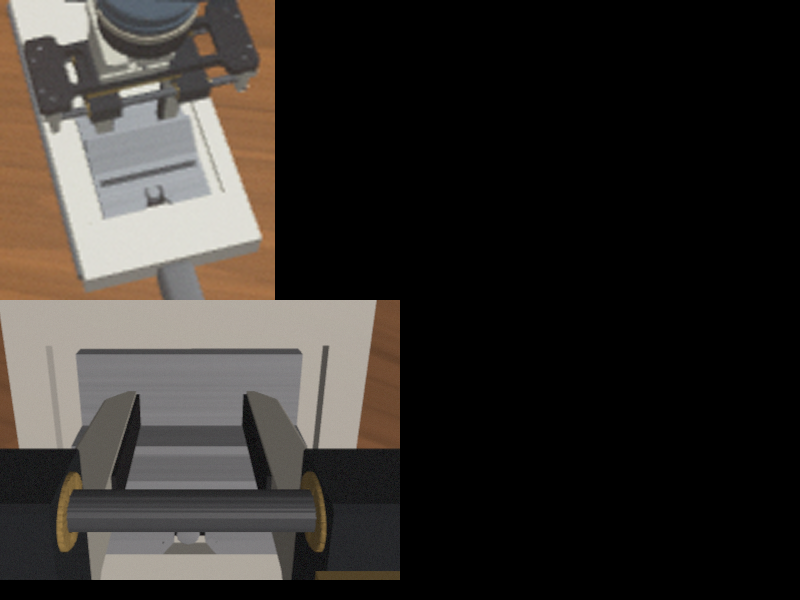

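The plate is in the pocket against the end wall with the pin in its notch, and the rear is partly down. I keep pressing.

Request:
drive_tool([
  {"xyz":[0.5,0,1],"spin":0,"jaw":0},
  {"xyz":[0,0,1],"spin":0,"jaw":0},
  {"xyz":[0,0,1],"spin":0,"jaw":0},
  {"xyz":[0,0,0],"spin":0,"jaw":0},
])

```text
t: 11.62
tcp_pos: [0.5862, 0.0869, 0.2164]
orientation: [[-0.932, -0.364, -0.002], [-0.364, 0.932, -0.001], [0.002, 0.0, -1.0]]
force: [-17.3, -5.8, 23.1]
finger_gap: 0.501
finger_force: 14.5
```

Request:
drive_tool([
  {"xyz":[0,0,1],"spin":0,"jaw":0},
  {"xyz":[0,0,1],"spin":0,"jaw":0},
  {"xyz":[0,0,0],"spin":0,"jaw":0},
])

```text
t: 12.0
tcp_pos: [0.5862, 0.0869, 0.2163]
orientation: [[-0.931, -0.364, -0.002], [-0.364, 0.931, -0.001], [0.002, 0.0, -1.0]]
force: [-25.8, -6.2, 46.4]
finger_gap: 0.502
finger_force: 26.3
```

The fingertips are at deck level (0.030 m) and the force rises steeply, so the plate is seated. I ease off, retreat with a light press so the pin brings the plate back against the step, then lift.

Request:
drive_tool([
  {"xyz":[0.5,0,-2],"spin":0,"jaw":0},
  {"xyz":[1,0,-0.5],"spin":0,"jaw":0},
  {"xyz":[2,0,0],"spin":0,"jaw":0},
  {"xyz":[2,0,0],"spin":0,"jaw":0},
  {"xyz":[2,0,0],"spin":0,"jaw":0},
  {"xyz":[2,0,0],"spin":0,"jaw":0},
  {"xyz":[0,0,0],"spin":0,"jaw":0},
])

```text
t: 12.88
tcp_pos: [0.5788, 0.0838, 0.2164]
orientation: [[-0.932, -0.363, 0.005], [-0.363, 0.932, 0.001], [-0.005, -0.001, -1.0]]
force: [3.1, 1.9, 5.9]
finger_gap: 0.5
finger_force: 3.3
```

Request:
drive_tool([
  {"xyz":[0,0,-3],"spin":0,"jaw":0},
  {"xyz":[0,0,-10],"spin":0,"jaw":0},
  {"xyz":[0,0,-40],"spin":0,"jaw":0},
  {"xyz":[20,0,-60],"spin":0,"jaw":0},
  {"xyz":[50,0,-30],"spin":0,"jaw":0},
  {"xyz":[50,0,-30],"spin":0,"jaw":0},
  {"xyz":[0,0,0],"spin":0,"jaw":0},
])

```text
t: 13.75
tcp_pos: [0.4643, 0.0395, 0.39]
orientation: [[-0.932, -0.363, 0.003], [-0.363, 0.932, -0.0], [-0.003, -0.001, -1.0]]
force: [0.8, -0.2, 0.6]
finger_gap: 0.501
finger_force: 0.0
```

Run:
```python
from h import *
st()
t=arm.snapshot('wrist')
for p,z in [('ledge',.039),('blade_center',.026),('notch',.026),('pin_axis',.03)]:
    for d in arm.pinpoint('wrist',p)[:3]:
        q=insl(onz('wrist',d['centre'],z))
        if abs(q[1])<70: print(p,round(d['score'],2),np.round(d['centre'],1),q)
b=arm.snapshot('scene')[190:380,270:410]
a=np.hstack([cv2.resize(t,(440,330)),cv2.resize(b,(243,330),interpolation=cv2.INTER_CUBIC)])
cv2.imwrite('pics/m5.png',a[:,:,::-1]);cv2.imwrite('pics/w5.png',t[:,:,::-1])
```

```text
13.75 tcp sl [-98.3   1.2 360. ] yaw -0.129999999999999 F [ 0.8 -0.2  0.6]
ledge 0.95 [307.5 358.4] [36.9 -1.9  9. ]
blade_center 0.71 [309.8 368.9] [56.8  0.4 -4. ]
```

View pics/m5.png

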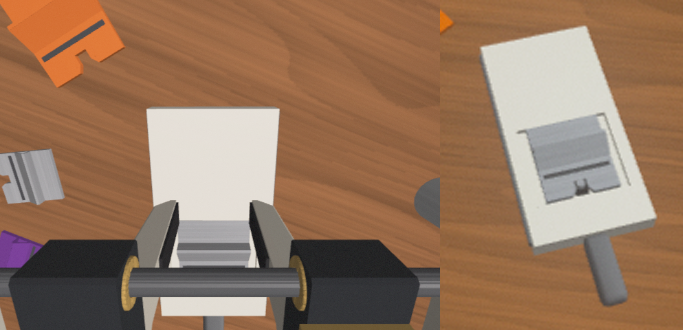

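Run:
```python
from h import *
t=arm.snapshot('scene')[:,:,::-1][225:325,295:405]
k=6;o=cv2.resize(t,None,fx=k,fy=k,interpolation=cv2.INTER_CUBIC)
P=lambda x,y,z:tuple(int(k*(a-b)) for a,b in zip(np.array(proj('scene',S+x*u+y*v+np.array([0,0,z])))+.5,(295,225)))
for a in [(0,-.05,0),(0,.05,0),(.11,-.05,0),(.11,.05,0),(.035,-.05,.018),(.035,.05,.018),(.096,0,.0025)]: cv2.circle(o,P(*a),3,(0,0,255),-1)
for a,b in [((0,-.062,0),(.114,-.062,0)),((0,.062,0),(.114,.062,0)),((.114,-.062,0),(.114,.062,0)),((0,-.062,0),(0,.062,0))]: cv2.line(o,P(*a),P(*b),(0,180,0),1)
cv2.imwrite('pics/m6.png',o)
```

```text
(no output)
```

View pics/m6.png

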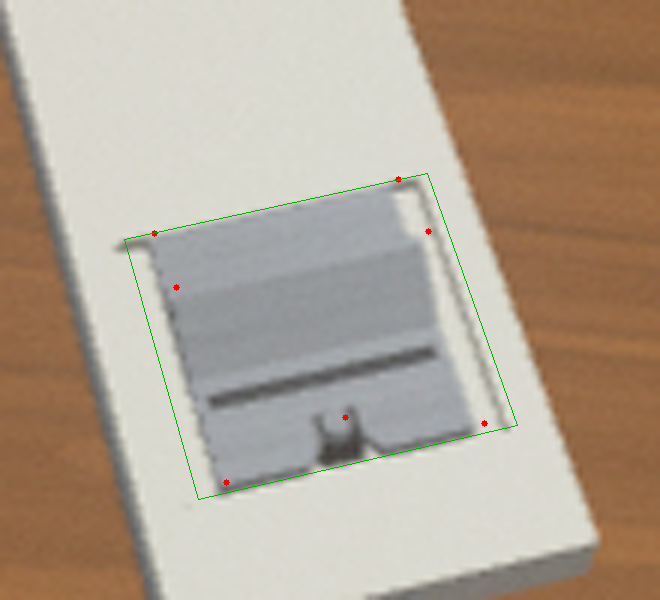

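The rear edge lies along the step with no gap, the plate is square in the pocket, and the pin is in the notch. Handing in.

```bash
python3 -c "
from workcell import arm
print(arm.hand_in())"
```

```text
the job is handed in; nothing more can be done
None
```

The blade plate is in the pocket behind the step, looks flush and square with the pin in its notch, the arm is clear, and the job is handed in (no verdict was returned).

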